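# Check the contact finger and hang a loaded plating jig on the bar

## Task

First check the loading stand's leaf contact finger: press its free tip down until it meets the stop, then let it spring back. Then lift the plating jig with its caps by the black grip and hang it astride the stand's copper bar, roughly at the middle of the bar, one leg either side; lower it on rather than letting it drop, let go, and leave the other things on the bench where they are.

Things in the scene. Friction and masses are not known exactly. Their poses are not given: they have to be found in the camera images.
- stand: Loading stand, fixed: grey base plate 110 x 330 x 10 mm; round copper bar (16 mm diameter) along its y axis on two posts (24 x 20 mm) centred at y = -145 and +55 mm; 180 mm of free bar, its upper line 140 mm above the bench, posts as tall. A brass leaf is clamped to the outer side of the +y post. Origin: underside centre of the plate, on the bench; z up.
- bar_mid (a point): Middle of the free bar, on its upper line, 140 mm above the bench; y along the bar (as the stand's y), x across it, z up.
- leaf_tip (a point): Centre of the upper face of the 18 x 18 mm pad at the free end of the brass leaf (leaf 16 mm wide, 3 mm thick, sticking out along the stand's +y, away from the bar), 89 mm above the bench at rest. The pad is 79 mm out from the leaf's pivot. A 14 mm steel stop post stands under it.
- leaf (a joint): Bend of the brass leaf, rad: 0 at rest, grows as the tip is pressed down, 0.20 on the stop (the tip is then about 16 mm lower). It springs back by itself. Pressing the tip takes about 2.5 N to start and 5 N at the stop.
- jig: Plating jig, steel, 0.2 to 0.4 kg, standing on the bench: inverted U of strip 26 mm wide, legs 64 mm apart inside (along its x), crown sloping 25 degrees to either side of a ridge along y. Each leg ends in an outward foot plate with two round caps; 136 x 64 mm (x, y) over the feet, 152 mm tall, black grip on top. Origin: underside centre at foot level; z up. Same either way round.
- jig_grip (a point): Centre of the jig's black grip block: 50 mm along the jig's x, 14 mm thick along its y, 36 mm tall, centre 134 mm above the feet; the strip's ridge top is 26 mm below this point. Pinch the 14 mm from above.
- jig_saddle (a point): Underside of the jig's crown at its ridge, centre, 104 mm above the feet: it rests on the bar's upper line (within about 1 mm) when the jig hangs; axes as the jig's.
- sleeve: Bystander: loose black sleeve, 38 mm diameter, 28 mm tall. Origin: underside centre.
- flange: Bystander: loose steel flanged part, 68 mm diameter, 26 mm tall. Origin: underside centre.
Not all that is in view belongs to the job. What is shaped like the jig but blue is not meant.

How it is judged:
By the outcome, as a careful person would: the job done as asked, in the order asked, and still so for the second after the job is handed in, with the robot touching nothing.
It also fails if it takes over 64 s, if anything falls off the work surface, if the arm or the gripper's body presses on something with over 40 N, if the wrist force passes 120 N, or if a joint passes its speed limit or range.

## Robot

A 7-joint arm with a two-finger parallel gripper is mounted at the origin on the work surface. World frame = base frame: x ahead of the robot, y to its left, z up, the work surface at z = 0. Lengths are in mm, angles in rad, forces in N, time in s.
With the tool pointing down it reaches from about 400 to 850 mm from the base axis. Payload 4.4 kg.
Tool frame: the origin (TCP) lies where the fingers leave the gripper's body, on its centre line; the fingertips stand 97 mm ahead of it and the grasp point (between the pads) lies 78 mm ahead of it; z points along the fingers, y is the direction in which the jaws open and shut (so a half turn about z gives the same grasp; the last joint's range is limited). The gripper opens to 94 mm and grips with 3 to 60 N. Pads are 16 mm wide; open, the fingers measure 119 mm over their backs; the gripper's body (75 mm by 177 mm) begins 78 mm behind the grasp point.
Start: joints at [-1.195, 0.628, 0.038, 1.517, -0.027, 0.996, -0.02], TCP at [277.9, 587.612, 302.678] pointing down, gripper open.
Joint ranges: [-3.06, 3.06], [-0.37, 2.12], [-1.25, 1.32], [0.18, 2.47], [-1.1, 4.24], [0.23, 1.98], [-2.94, 2.94]. Speed limits (rad/s): [2.57, 2.57, 3.14, 3.14, 3.14, 3.14, 3.14].

## Interface

Orientations are given as a rotation vector (axis times angle).
In Python, from bench import robot, imaging gives the robot as it stands.
- The arm moves only by the tool move_arm, never from a script. Its argument "moves" is one flat list of numbers, 7 for each row, row after row: the closure, from 0 (fully open) to 1 (shut), then the shift along the tool's x, y, z each as a share of 6 cm, from -1 to 1, then the turn, a rotation vector about the tool's x, y, z each as a share of 0.08 rad, from -1 to 1. A call has 1 to 12 rows; each row shifts and turns the commanded pose from where the row before left it, along the tool's axes as they then stand; what a row does not reach is not made up. A row lasts 1/8 s, in which the tool goes at most 62.5 mm and 10.7 degrees, less where a joint would pass 70% of its speed; a pose out of reach is approached as far as the arm can. A call with a number of a shift or a turn outside -1 to 1 is refused whole. A call with a gripper value outside its range is refused whole. The fingers move at their own pace and stop on an object; "grip_force" is the grip in N (left out, the last holds). Time passes only in rows, so rows that do not move let the fingers close. It gives the time, the measured TCP pose, the force and the opening at its end, in the units of the state.
- robot.observe(): the state, without advancing time (a new reading comes with each control period).
- imaging.camera(name): name is "scene" or "top" or "wrist"; returns the picture (420x560x3 uint8, red, green, blue); there is no depth.
- imaging.camera_model(name): a dict with "intrinsics" (3x3 intrinsics, pixels), "R" (3x3) and "t" (3): a world point X has camera coordinates R X + t; the wrist camera has in their place "mount" (4x4, takes a point from camera to tool coordinates, whose origin is the TCP and whose axes are the flange's). Camera axes: x right, y down, z forward; pixel columns grow to the right and rows downward; lengths in mm; the calibration is good to about 2 mm. A picture is of the moment at which its call begins: read the wrist's pose just before it. camera_model takes no time and is no camera call.
- robot.hand_in(): hands the job in, once; it reports no verdict.
The state is a dict: "time": time; "joints": joint angles; "qd": joint speeds; "joint_efforts": joint torques, N m; "tool_pos": TCP position; "orientation": TCP orientation; "contact_force": force on the tool from outside, world axes, zero at the start; "torque": the same for the moment, N m; "grip_width": finger opening in mm.
Only numpy, scipy, OpenCV 4.12 (cv2) and the standard library are available. Lean on these libraries where they do the work, as an engineer would, in place of code of your own. Each camera call takes 0.05 s, during which the arm holds its last target. There are 200 camera calls.

## Working session

There is one attempt and no reset: what is moved stays moved. The work goes in short steps, Python scripts to look and compute and a tool call to move; the robot and the scene stay as the last step left them, time stands still between calls to the robot, and variables do not carry over. Pictures are saved under pics/ and viewed, about 8 in all and at most 12, crops included, and the job is handed in when it is done.

Besides the shell and the picture viewer there is one more tool, called by a JSON object that holds its "name" and its "arguments". move_arm: Moves the arm, as the interface text tells. Shift numbers are shares of 6 cm and turn numbers shares of 0.08 rad, none past 1 either way. Its arguments: {"type":"object","properties":{"moves":{"type":"array","items":{"type":"number","minimum":-1,"maximum":1}},"grip_force":{"type":"number"}},"required":["moves"]}

```bash
mkdir -p pics
cat > h.py <<'E'
import numpy as np, cv2
from bench import robot, imaging
from scipy.spatial.transform import Rotation as Ro
def snap(n,f):
    s=robot.observe(); im=imaging.camera(n); cv2.imwrite(f'pics/{f}.png',im[:,:,::-1]); 
    np.savez(f'pics/{f}.npz',p=s['tool_pos'],o=s['orientation']); return im,s
def cam(n,s=None):
    m=imaging.camera_model(n); K=np.array(m['intrinsics'])
    if 'R' in m: R=np.array(m['R']);t=np.array(m['t'])
    else:
        M=np.array(m['mount']); T=np.eye(4); T[:3,:3]=Ro.from_rotvec(s['orientation']).as_matrix(); T[:3,3]=s['tool_pos']
        W=np.linalg.inv(T@M); R=W[:3,:3]; t=W[:3,3]
    return K,R,t
def ray(c,px):
    K,R,t=c; d=R.T@np.linalg.solve(K,[px[0],px[1],1.]); return -R.T@t,d/np.linalg.norm(d)
def onz(c,px,z):
    o,d=ray(c,px); return o+d*(z-o[2])/d[2]
def tri(c1,p1,c2,p2):
    o1,d1=ray(c1,p1);o2,d2=ray(c2,p2); A=np.array([d1,-d2]).T
    s=np.linalg.lstsq(A,o2-o1,rcond=None)[0]; a=o1+s[0]*d1;b=o2+s[1]*d2
    return (a+b)/2,np.linalg.norm(a-b)
def proj(c,X):
    K,R,t=c; q=K@(R@np.array(X,float)+t); return q[:2]/q[2]
def st(f): 
    z=np.load(f'pics/{f}.npz'); return dict(tool_pos=z['p'],orientation=z['o'])
E
python3 - <<'E'
from h import *
a,s=snap('scene','s0'); b,_=snap('top','t0'); c,_=snap('wrist','w0')
print(s)
for n in('scene','top'):
    K,R,t=cam(n);print(n,K.round(1).tolist(),(-R.T@t).round(),R.round(2).tolist())
print(imaging.camera_model('wrist'))
E
```

```text
{'time': 0.0, 'joints': array([-1.19479684,  0.62934125,  0.0384812 ,  1.51834175, -0.02701983,
        0.996333  , -0.02001577]), 'qd': array([ 2.50225415e-05, -1.14959906e-03,  1.77197324e-03, -2.31437334e-04,
       -4.18923219e-04,  1.61382185e-03, -2.99281971e-04]), 'joint_efforts': array([-4.33991536e-04, -5.49709868e+01,  1.14374008e+00, -1.86629891e+01,
       -5.21232001e-02,  2.35943397e-02,  1.48718045e-04]), 'tool_pos': array([277.6975997 , 587.15619092, 301.76625305]), 'orientation': array([-6.88350179e-01, -3.06485545e+00,  2.92844992e-03]), 'contact_force': array([ 0.45767824,  0.5900811 , -0.04381751]), 'torque': array([ 0.02745999, -0.03013474, -0.01843465]), 'grip_width': 93.78276337837322}
scene [[482.6, 0.0, 275.2], [0.0, 482.6, 202.2], [0.0, 0.0, 1.0]] [910. 419. 794.] [[-0.74, 0.67, -0.01], [0.54, 0.58, -0.61], [-0.41, -0.46, -0.79]]
top [[435.5, 0.0, 276.2], [0.0, 435.5, 209.0], [0.0, 0.0, 1.0]] [490.  28. 985.] [[-0.02, -1.0, 0.02], [-0.99, 0.01, -0.11], [0.11, -0.02, -0.99]]
{'intrinsics': array([[291.7749503 ,   0.        , 276.25893625],
       [  0.        , 291.7749503 , 215.21058736],
       [  0.        ,   0.        ,   1.        ]]), 'mount': array([[ 2.83483943e-04, -9.72325303e-01, -2.33630957e-01,
         6.81661899e+01],
       [ 9.99999478e-01,  4.62013428e-05,  1.02110210e-03,
         8.79475414e-02],
       [-9.82049343e-04, -2.33631124e-01,  9.72324809e-01,
        -8.16238286e+01],
       [ 0.00000000e+00,  0.00000000e+00,  0.00000000e+00,
         1.00000000e+00]])}
```

View pics/s0.png

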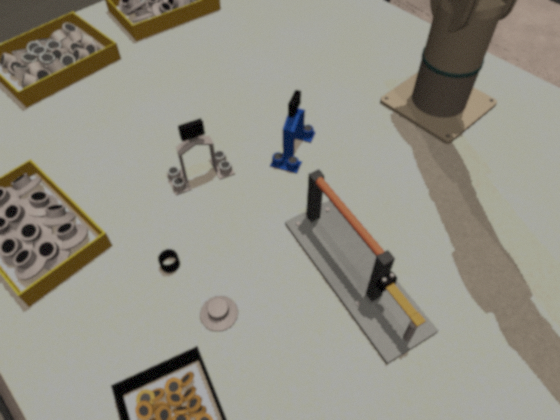

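View pics/t0.png

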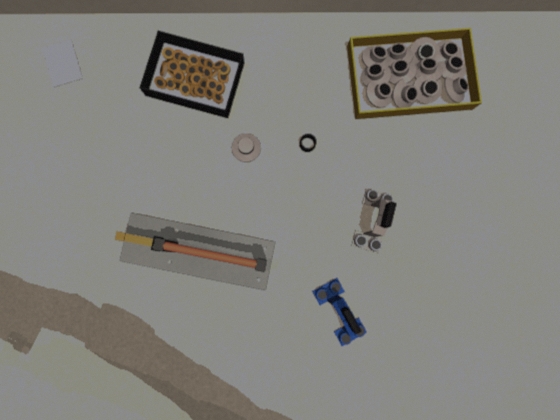

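The scene shows the steel jig with black grip at scene (192,130) / top (388,214), and the stand with copper bar. The leaf tip is at scene (418,320) / top (120,237). Candidates for the jig: the steel one, and the blue decoy at scene (295,103) / top (352,318). I choose the steel one and check it in an enlarged crop.

Run:
```python
from h import *
s=cv2.imread('pics/s0.png');t=cv2.imread('pics/t0.png')
def cr(im,x,y,w,h): 
    return cv2.resize(im[y:y+h,x:x+w],(400,300),interpolation=cv2.INTER_CUBIC)
# scene jig 150,100 100x75 x4 ; top jig 335,180 80x60 x5 ; scene stand 280,165 ; top leaf
out=np.vstack([np.hstack([cr(s,150,110,100,75),cr(t,335,180,80,60)]),np.hstack([cr(s,300,170,160,120)if 0 else cr(s,340,240,100,75),cr(t,105,200,120,90)])])
cv2.imwrite('pics/c1.png',out)
for n,im in(('scene',s),('top',t)):
    h=cv2.cvtColor(im,cv2.COLOR_BGR2HSV).astype(int)
    H,S,V=h[...,0],h[...,1],h[...,2]
    for nm,m in(('copper',((H<13)|(H>172))&(S>110)&(V>70)),('leaf',(H>14)&(H<30)&(S>130)&(V>60)),('black',V<40)):
        k,l,a,c=cv2.connectedComponentsWithStats(m.astype(np.uint8))
        for i in range(1,k):
            if a[i,4]>30:
                ys,xs=np.where(l==i); r=cv2.minAreaRect(np.array([xs,ys]).T.astype(np.float32))
                print(n,nm,c[i].round(1),a[i],np.round(r[0],1),np.round(r[1],1),round(r[2]))
```

```text
scene copper [348.7 216.2] [315 177  68  78 735] [348.5 216.3] [97.8  8.9] 51
scene leaf [163.9  17.2] [ 106    0  113   40 1611] [162.   19.5] [ 39. 112.] 90
scene leaf [59.5 59.3] [   0   11  119   96 3149] [53.5 54.5] [ 67.5 119.4] 63
scene leaf [ 55.5 242.8] [   0  161  110  145 2516] [ 32.9 229. ] [121. 106.] 51
scene leaf [404.6 304.2] [385 282  39  43 385] [404.1 303.8] [50.4 10. ] 51
scene leaf [172.2 403. ] [ 137  373   75   47 1252] [174. 396.] [74. 46.] 0
scene black [431.5  67.6] [423  59  22  16  80] [432.1  68. ] [25.2  5.3] 34
scene black [293.6 104.5] [289  92  10  25 163] [293.5 103.9] [ 8.1 25.3] 16
scene black [191.2 129.8] [180 120  23  20 317] [191.5 130.1] [14.9 22.9] 73
scene black [313.4 201.1] [307 178  14  43 393] [313.9 199.3] [11.5 41.8] 5
scene black [ 38.  195.7] [ 32 193  12   6  55] [ 37.5 195.5] [ 5. 11.] 90
scene black [ 10.9 211.3] [  7 207   9  10  72] [ 11.  211.5] [9. 8.] 90
scene black [ 28.2 230.2] [ 23 225  12  11  96] [ 28.3 230.3] [ 9.2 11.3] 45
scene black [ 64.1 227.4] [ 59 225  11   6  43] [ 64.2 227.4] [ 4.5 10.7] 63
scene black [  7.7 2
[... 1299 characters left out ...]
 [395  61  11   9  79] [400.  65.] [ 8. 10.] 90
top black [429.  63.] [424  60  11   7  65] [429.  63.] [ 6. 10.] 90
top black [375.  69.] [370  65  11   9  77] [375.  69.] [ 8. 10.] 90
top black [463.   83.6] [460  79   7  10  42] [462.8  83.6] [9.8 4.5] 63
top black [430.6  86.9] [426  82  10  11  90] [430.5  87. ] [10.  9.] 90
top black [384.5  88.7] [380  84  10  10  73] [384.3  88.7] [9.9 7.8] 45
top black [411.4  93.4] [408  88   8  11  72] [411.5  93. ] [10.  7.] 90
top black [307.5 142.4] [300 135  16  17  86] [307.5 143. ] [16. 15.] 90
top black [387.6 214.5] [381 202  15  25 231] [387.6 214.3] [ 9.6 25.5] 15
top black [350.3 319.8] [341 307  20  26 209] [350.3 319.9] [28.9  7.6] 60
```

View pics/c1.png

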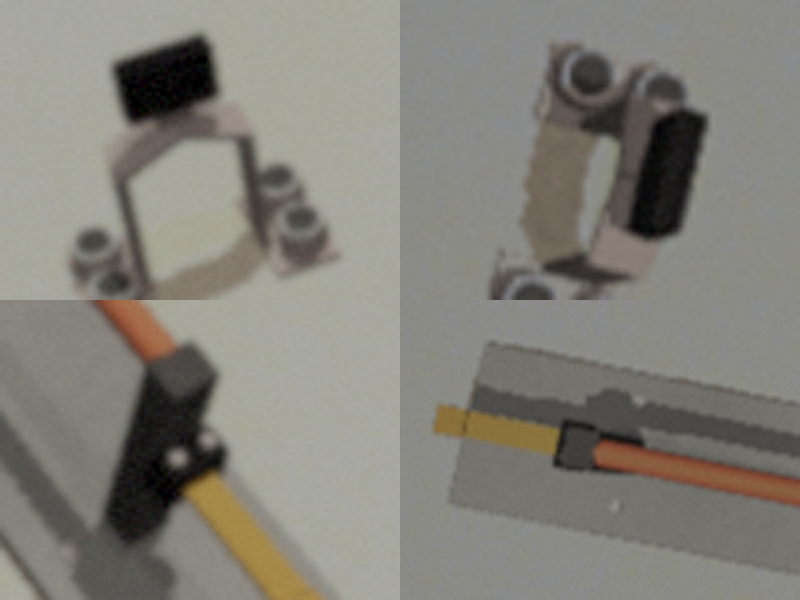

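The crop confirms the steel jig with black grip, upper row left and right. The lower row shows the leaf running out from the near post. Now to triangulate.

Run:
```python
from h import *
cs,ct=cam('scene'),cam('top')
s=cv2.imread('pics/s0.png');t=cv2.imread('pics/t0.png')
def mask(im,f,seed):
    h=cv2.cvtColor(im,cv2.COLOR_BGR2HSV).astype(int); m=f(h[...,0],h[...,1],h[...,2]).astype(np.uint8)
    k,l,a,c=cv2.connectedComponentsWithStats(m); i=min(range(1,k),key=lambda i:np.hypot(*(c[i]-seed))); ys,xs=np.where(l==i); return np.array([xs,ys]).T.astype(np.float32)
cop=lambda H,S,V:((H<13)|(H>172))&(S>110)&(V>70)
lf=lambda H,S,V:(H>14)&(H<30)&(S>130)&(V>60)
bl=lambda H,S,V:V<40
def line(p): 
    m=p.mean(0);d=np.linalg.svd(p-m,full_matrices=False)[2][0]; q=(p-m)@d; return m,d,q.min(),q.max()
def l3(ps,pt):
    # planes through each line
    N=[];D=[]
    for c,p in((cs,ps),(ct,pt)):
        m,d,a,b=line(p); o,r1=ray(c,m+a*d);_,r2=ray(c,m+b*d); n=np.cross(r1,r2);n/=np.linalg.norm(n);N.append(n);D.append(n@o)
    u=np.cross(*N);u/=np.linalg.norm(u)
    m,d,a,b=line(pt); P=[]
    for q in(a,b):
        o,r=ray(ct,m+q*d); P.append(o+r*(D[0]-N[0]@o)/(N[0]@r))
    m,d,a,b=line(ps)
    for q in(a,b):
        o,r=ray(cs,m+q*d); P.append(o+r*(D[1]-N[1]@o)/(N[1]@r))
    return u,P
for nm,f,a,b in(('bar',cop,(348,216),(207,254)),('leaf',lf,(404,304),(134,238))):
    u,P=l3(mask(s,f,a),mask(t,f,b)); print(nm,u.round(3),np.degrees(np.arctan2(u[1],u[0])).round(1)); [print(p.round(1)) for p in P]
print('grip',tri(cs,(191.5,130.1),ct,(387.6,214.3)))
# base plate corners z=10, by eye from crops
for p in((105+88*.3,200+40*.3),(105+50*.3,200+205*.3)): print('corner top',onz(ct,p,10).round(1))
for p in((272,-1),):pass
# grip x direction: top view rect long axis at z 152
for z in (134,152): 
    pts=cv2.boxPoints(cv2.minAreaRect(mask(t,bl,(387,214)))); P=[onz(ct,p,z)[:2].round(1) for p in pts]; print(z,np.array(P).tolist())
pts=cv2.boxPoints(cv2.minAreaRect(mask(s,bl,(191,130)))); print([onz(cs,p,134)[:2].round(1).tolist() for p in pts])
```

```text
bar [0.212 0.977 0.005] 77.7
[517.2 228.7 130.1]
[478.1  48.6 129.1]
[477.1  44.2 129.1]
[516.3 224.4 130. ]
leaf [0.219 0.975 0.034] 77.3
[540.9 334.9  84.9]
[524.7 262.6  82.3]
[523.5 257.6  82.1]
[541.  335.4  84.9]
grip (array([ 570.02792768, -213.10809066,  130.13660486]), np.float64(1.1625197296205867))
corner top [595.7 327.9  10. ]
corner top [486.3 350.8  10. ]
134 [[548.5, -195.7], [597.1, -211.2], [591.8, -229.5], [543.2, -213.9]]
152 [[547.3, -190.9], [594.9, -206.1], [589.6, -224.0], [542.1, -208.7]]
[[584.2, -235.7], [540.9, -221.3], [559.3, -182.8], [601.3, -197.3]]
```

{"name": "move_arm", "arguments": {"moves": [1,-0.72,-0.26,0,0,0,0,1,-0.72,-0.26,0,0,0,0,1,-0.72,-0.26,0,0,0,0,1,-0.72,-0.26,0,0,0,0,1,-0.72,-0.26,0,0,0,0,1,-0.72,-0.26,0,0,0,0,1,-0.72,-0.26,0,0,0,0,1,-0.72,-0.26,0,0,0,0,1,0,0,0,0,0,0,1,0,0,0,0,0,0]}}

```text
time: 1.4
tool_pos: [536.4, 327.5, 302.3]
orientation: [-0.688, -3.064, -0.0]
contact_force: [-0.1, 0.4, -0.4]
grip_width: 0.7
```

Run:
```python
from h import *
im,s=snap('wrist','w1'); print(s['tool_pos'],s['orientation'],s['contact_force'],s['grip_width'])
c=cam('wrist',s)
print('exp pad',proj(c,(539,326,89)),'tip of fingers',proj(c,Ro.from_rotvec(s['orientation']).apply([0,0,97])+s['tool_pos']), 'barmid',proj(c,(497,137,140)))
```

```text
[536.37645999 327.51200021 302.34116878] [-6.87830422e-01 -3.06407592e+00 -3.61022134e-04] [-0.10706493  0.36808341 -0.35132303] 0.7182888593480925
exp pad [275.6505992  215.75561247] tip of fingers [275.8231335  252.98416826] barmid [ 66.64054567 275.02405312]
```

View pics/w1.png

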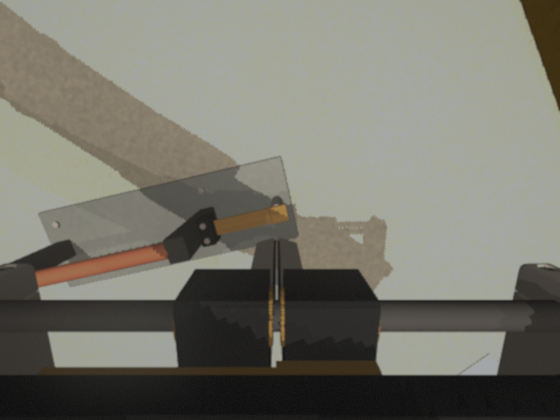

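{"name": "move_arm", "arguments": {"moves": [1,0,0.04,0.5,0,0,0,1,0,0,0.5,0,0,0,1,0,0,0.5,0,0,0,1,0,0,0.3,0,0,0,1,0,0,0,0,0,0,1,0,0,0,0,0,0]}}

```text
time: 2.2
tool_pos: [538.3, 329.9, 195.7]
orientation: [0.687, 3.064, 0.002]
contact_force: [-1.1, 0.3, 0.5]
grip_width: 0.2
```

Run:
```python
from h import *
im,s=snap('scene','s1'); im2,_=snap('top','t1'); print(s['tool_pos'],s['contact_force'])
im3,_=snap('wrist','w2')
f=lambda a,x,y,w,h:cv2.resize(a[y:y+h,x:x+w],(400,400))[:,:,::-1]
cv2.imwrite('pics/c2.png',np.hstack([f(im,350,230,110,110),f(im3,180,150,200,200)]))
```

```text
[538.32722945 329.90804025 195.70734768] [-1.14040052  0.30599456  0.53334322]
```

View pics/c2.png

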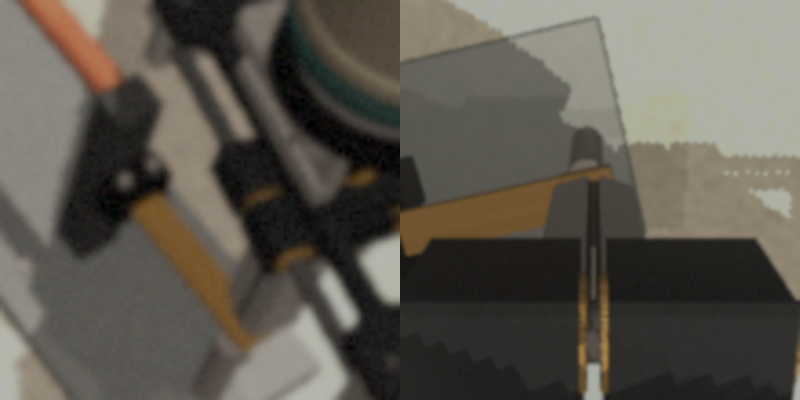

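Fingertips sit over the pad, about 3 mm outboard of its centre. Now pressing slowly.

{"name": "move_arm", "arguments": {"moves": [1,0,-0.04,0.08,0,0,0,1,0,0,0.08,0,0,0,1,0,0,0.06,0,0,0,1,0,0,0,0,0,0]}}

```text
time: 2.85
tool_pos: [537.0, 326.8, 181.4]
orientation: [0.688, 3.065, -0.001]
contact_force: [-0.3, -0.5, 3.1]
grip_width: 0.4
```

{"name": "move_arm", "arguments": {"moves": [1,0,0,0.06,0,0,0,1,0,0,0.06,0,0,0,1,0,0,0,0,0,0]}}

```text
time: 3.22
tool_pos: [537.0, 326.6, 174.1]
orientation: [-0.689, -3.065, 0.001]
contact_force: [-0.7, -1.9, 4.6]
grip_width: 0.4
```

{"name": "move_arm", "arguments": {"moves": [1,0,0,0.05,0,0,0,1,0,0,0,0,0,0]}}

```text
time: 3.48
tool_pos: [537.1, 326.8, 171.6]
orientation: [0.689, 3.065, -0.0]
contact_force: [-1.0, -2.0, 5.6]
grip_width: 0.9
```

{"name": "move_arm", "arguments": {"moves": [1,0,0,0.04,0,0,0,1,0,0,0,0,0,0]}}

```text
time: 3.72
tool_pos: [537.3, 326.8, 170.9]
orientation: [0.689, 3.064, 0.0]
contact_force: [-2.7, -4.0, 17.3]
grip_width: 0.2
```

The force jumped to 17 N at a tip height of 74 mm, so the leaf is on its stop. Releasing it.

{"name": "move_arm", "arguments": {"moves": [1,0,0,0,0,0,0,1,0,0,-0.15,0,0,0,1,0,0,-0.15,0,0,0,1,0,0,-0.2,0,0,0,1,0,0,-0.6,0,0,0,1,0,0,-0.8,0,0,0,1,0,0,-0.8,0,0,0,0,0,0,0,0,0,0]}}

```text
time: 4.72
tool_pos: [538.3, 328.3, 335.1]
orientation: [0.687, 3.06, 0.01]
contact_force: [-0.7, 0.4, -0.7]
grip_width: 7.4
```

{"name": "move_arm", "arguments": {"moves": [0,-0.36,-0.66,0,0,0,0,0,-0.36,-0.66,0,0,0,0,0,-0.36,-0.66,0,0,0,0,0,-0.36,-0.66,0,0,0,0,0,-0.36,-0.66,0,0,0,0,0,-0.36,-0.66,0,0,0,0,0,-0.36,-0.66,0,0,0,0,0,-0.36,-0.66,0,0,0,0,0,-0.36,-0.66,0,0,0,0,0,-0.36,-0.66,0,0,0,0,0,-0.36,-0.66,0,0,0,0,0,-0.36,-0.66,0,0,0,0]}}

```text
time: 6.22
tool_pos: [567.5, -214.3, 329.5]
orientation: [-0.687, -3.063, -0.001]
contact_force: [0.7, 0.7, 0.0]
grip_width: 93.8
```

{"name": "move_arm", "arguments": {"moves": [0,0,0,0,0,0,-0.8,0,0,0,0,0,0,-0.8,0,0,0,0,0,0,0,0,0,0,0,0,0,0]}}

```text
time: 6.72
tool_pos: [567.8, -213.0, 330.2]
orientation: [-0.492, -3.102, -0.001]
contact_force: [-0.3, 0.7, 0.6]
grip_width: 94.1
```

Run:
```python
from h import *
im,s=snap('wrist','w3'); print(s['tool_pos'],s['orientation'],s['grip_width'])
c=cam('wrist',s); print(proj(c,(570,-213,152)),proj(c,(570,-213,134)))
print((Ro.from_rotvec(s['orientation']).as_matrix()).round(3))
im2,_=snap('scene','s3'); 
h=cv2.cvtColor(im2,cv2.COLOR_RGB2HSV).astype(int);m=((h[...,0]>14)&(h[...,0]<30)&(h[...,1]>130)&(h[...,2]>60)).astype(np.uint8)
k,l,a,cc=cv2.connectedComponentsWithStats(m); print([ (cc[i].round(1),a[i]) for i in range(1,k) if np.hypot(*(cc[i]-[404.6,304.2]))<25])
```

```text
[ 567.83550788 -213.04541312  330.18501963] [-4.91898667e-01 -3.10158269e+00 -5.65347727e-04] 94.12012770983091
[276.50443255 223.60376229] [276.46846343 218.83007693]
[[-0.951  0.309 -0.001]
 [ 0.309  0.951  0.001]
 [ 0.001  0.    -1.   ]]
[(array([404.6, 304.1]), array([385, 282,  39,  43, 385], dtype=int32))]
```

View pics/w3.png

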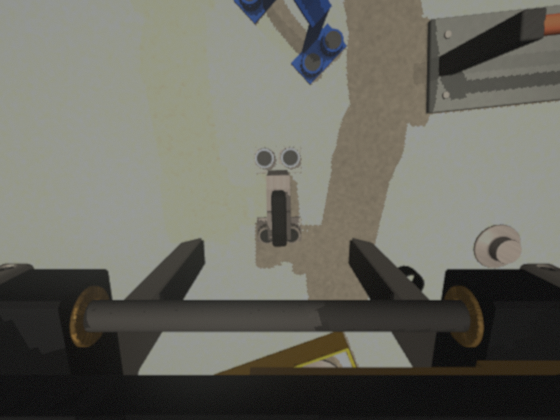

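Leaf blob in the scene view is back exactly where it was at rest. The wrist view shows the jig's grip at about (279,218), aligned with the jaws.

Run:
```python
from h import *
im=cv2.imread('pics/w3.png'); s=st('w3'); c=cam('wrist',s)
g=im.max(2); roi=np.zeros_like(g); roi[185:250,255:305]=1
m=((g<45)&(roi>0)).astype(np.uint8); m=cv2.morphologyEx(m,cv2.MORPH_OPEN,np.ones((5,5)))
ys,xs=np.where(m); print(xs.min(),xs.max(),ys.min(),ys.max())
r=cv2.minAreaRect(np.array([xs,ys]).T.astype(np.float32)); print(r)
R=Ro.from_rotvec(s['orientation'])
for y in range(ys.min(),ys.max()+1,6): q=xs[ys==y]; print(y,q.min(),q.max(),(q.min()+q.max())/2)
for p in ((r[0]),(r[0][0],ys.min()),(r[0][0],ys.max())):
    P=onz(c,p,152); print(P.round(1),R.inv().apply(P-s['tool_pos']).round(1))
# vs. scene-view triangulation of grip blob
print(tri(cam('scene'),(191.5,130.1),c,(279.5,219)))
```

```text
274 284 234 244
((279.0, 239.0), (10.0, 10.0), 90.0)
234 274 278 276.0
240 274 284 279.0
[ 584.9 -215.4  152. ] [-17.2   3.  178.2]
[ 580.2 -213.9  152. ] [-12.3   3.  178.2]
[ 589.6 -216.9  152. ] [-22.1   3.  178.2]
(array([ 571.20644455, -210.16820789,  132.85850483]), np.float64(0.3965173051486414))
```

{"name": "move_arm", "arguments": {"moves": [0,-0.03,0.05,0,0,0,0,0,0,0,0.6,0,0,0,0,0,0,0.6,0,0,0,0,0,0,0.5,0,0,0,0,0,0,0.22,0,0,0,0,0,0,0,0,0,0,0,0,0,0,0,0,0]}}

```text
time: 7.7
tool_pos: [571.5, -211.3, 216.9]
orientation: [0.491, 3.101, -0.001]
contact_force: [-0.1, -0.1, 0.3]
grip_width: 93.9
```

Run:
```python
from h import *
im,s=snap('wrist','w4'); print(s['tool_pos'],s['contact_force'])
c=cam('wrist',s)
a,_=snap('scene','s4')
f=lambda a,x,y,w,h:cv2.resize(a[y:y+h,x:x+w],(400,400))[:,:,::-1]
cv2.imwrite('pics/c4.png',np.hstack([f(im,130,130,300,300),f(a,140,60,130,130)]))
print(proj(c,(571.2,-210.2,152)))
```

```text
[ 571.49033608 -211.32499669  216.87183195] [-0.1118537  -0.1065178   0.29186872]
[277.43090033 272.8918016 ]
```

View pics/c4.png

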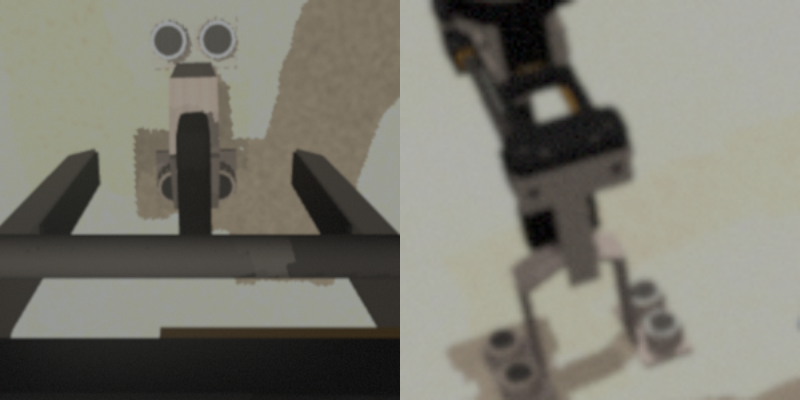

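The grip is between the fingers, near-centred at wrist column 276, and the jaws are aligned with it. Closing.

{"name": "move_arm", "arguments": {"moves": [0,0,0,0.05,0,0,0,0.5,0,0,0,0,0,0,0.8,0,0,0,0,0,0,1,0,0,0,0,0,0,1,0,0,0,0,0,0,1,0,0,0,0,0,0,1,0,0,0,0,0,0,1,0,0,0,0,0,0], "grip_force": 30}}

```text
time: 8.8
tool_pos: [570.7, -211.1, 212.6]
orientation: [-0.491, -3.103, -0.0]
contact_force: [0.5, 0.3, 0.3]
grip_width: 27.4
```

{"name": "move_arm", "arguments": {"moves": [1,0,0,-0.1,0,0,0,1,0,0,-0.4,0,0,0,1,0,0,-0.7,0,0,0,1,0,0,-0.7,0,0,0,1,0,0,-0.7,0,0,0,1,0,0,-0.2,0,0,0,1,0,0,0,0,0,0,1,0,0,0,0,0,0]}}

```text
time: 9.8
tool_pos: [569.8, -210.7, 378.4]
orientation: [-0.49, -3.099, -0.001]
contact_force: [1.1, -0.3, -3.8]
grip_width: 13.8
```

Run:
```python
from h import *
im,s=snap('wrist','w5'); print(s['tool_pos'],s['orientation'],s['contact_force'],s['torque'],s['grip_width'])
a,_=snap('scene','s5')
G=Ro.from_rotvec(s['orientation']).apply([0,0,78])+s['tool_pos']
cs=cam('scene');print('grasp pt',G,proj(cs,G),'feet',proj(cs,G-[0,0,134]))
f=lambda a,x,y,w,h:cv2.resize(a[y:y+h,x:x+w],(400,400))[:,:,::-1]
cv2.imwrite('pics/c5.png',np.hstack([f(im,130,120,300,300),f(a,110,0,150,150)]))
```

```text
[ 569.8122851  -210.73976323  378.44017746] [-4.90278531e-01 -3.09900424e+00 -1.05300281e-03] [ 1.07059497 -0.3028885  -3.82427959] [-0.03877503  0.03399805  0.00055192] 13.79693887023031
grasp pt [ 569.50878542 -210.63874139  300.44083334] [177.31083918  57.17002186] feet [189.35710559 116.71144138]
```

View pics/c5.png

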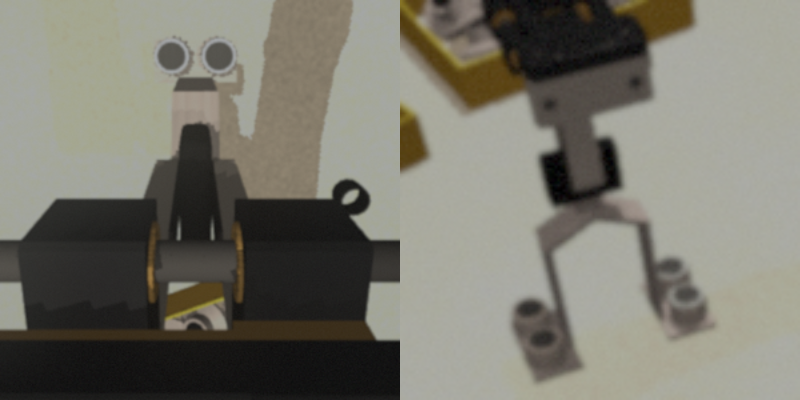

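Held squarely, 3.8 N with a 13.8 mm opening. Next I raise it and carry it over the bar.

{"name": "move_arm", "arguments": {"moves": [1,0,0,-0.25,0,0,0,1,0.05,0.1,-0.25,0,0,0,1,0.27,0.47,0,0,0,0,1,0.32,0.56,0,0,0,0,1,0.32,0.56,0,0,0,0,1,0.32,0.56,0,0,0,0,1,0.32,0.56,0,0,0,0,1,0.32,0.56,0,0,0,0,1,0.32,0.56,0,0,0,0,1,0.32,0.56,0,0,0,0,1,0.25,0.44,0,0,0,0,1,0.12,0.2,0,0,0,0]}}

```text
time: 11.4
tool_pos: [498.1, 138.2, 411.9]
orientation: [0.486, 3.102, 0.002]
contact_force: [0.2, 0.5, -2.7]
grip_width: 13.5
```

{"name": "move_arm", "arguments": {"moves": [1,0,0,0,0,0,-0.4,1,0,0,0,0,0,-0.4,1,0,0,0,0,0,-0.44,1,0,0,0,0,0,0,1,0,0,0,0,0,0]}}

```text
time: 12.02
tool_pos: [498.6, 135.5, 410.6]
orientation: [-0.338, -3.123, 0.0]
contact_force: [-0.3, 0.6, -2.9]
grip_width: 13.9
```

Run:
```python
from h import *
im,s=snap('wrist','w6'); print(s['tool_pos'],s['orientation'],s['contact_force'],s['torque'],s['grip_width'])
R=Ro.from_rotvec(s['orientation']); print(R.as_matrix().round(3), 'd tool',R.inv().apply(np.array([497.2,136.5,s['tool_pos'][2]])-s['tool_pos']))
a,_=snap('scene','s6'); b,_=snap('top','t6')
cs=cam('scene'); print([proj(cs,p).round() for p in ((497.2,136.5,140),s['tool_pos'],(506.8,180.5,0))])
f=lambda a,x,y,w,h:cv2.resize(a[y:y+h,x:x+w],(400,400))[:,:,::-1]
cv2.imwrite('pics/c6.png',np.hstack([f(im,130,120,300,300),f(a,240,60,240,240)]))
```

```text
[498.63079192 135.53975152 410.61765977] [-3.37790884e-01 -3.12326586e+00  1.03129454e-04] [-0.26691054  0.64516155 -2.87038059] [0.01919431 0.04324843 0.01918223] 13.936036294275274
[[-0.977  0.214 -0.   ]
 [ 0.214  0.977 -0.   ]
 [ 0.    -0.    -1.   ]] d tool [1.60301291e+00 6.32133086e-01 1.20338452e-04]
[array([348., 211.]), array([370.,  81.]), array([354., 273.])]
```

View pics/c6.png

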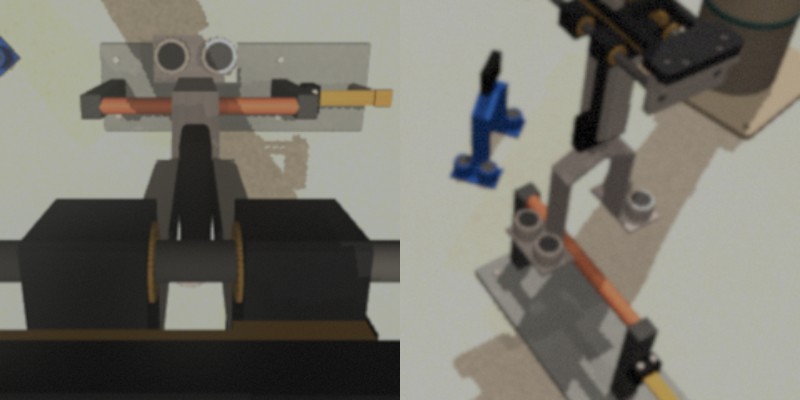

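The jig is over the bar with its axis parallel to the bar and centred on the free span (wrist crop columns 195 vs 199). Lowering.

{"name": "move_arm", "arguments": {"moves": [1,0.02,0.02,0.2,0,0,0,1,0,0,0.4,0,0,0,1,0,0,0.4,0,0,0,1,0,0,0.4,0,0,0,1,0,0,0.4,0,0,0,1,0,0,0.3,0,0,0,1,0,0,0.2,0,0,0,1,0,0,0,0,0,0,1,0,0,0,0,0,0]}}

```text
time: 13.3
tool_pos: [498.0, 137.6, 273.1]
orientation: [0.336, 3.123, 0.001]
contact_force: [-0.1, 0.4, -2.1]
grip_width: 13.8
```

Run:
```python
from h import *
im,s=snap('wrist','w7'); print(s['tool_pos'],s['contact_force'],s['torque'])
a,_=snap('scene','s7')
f=lambda a,x,y,w,h:cv2.resize(a[y:y+h,x:x+w],(400,400))[:,:,::-1]
cv2.imwrite('pics/c7.png',np.hstack([f(im,130,120,300,300),f(a,270,110,170,170)]))
```

```text
[497.99055267 137.57536182 273.1384836 ] [-0.1155803   0.36629014 -2.07622646] [-0.00726535  0.02352217  0.0129714 ]
```

View pics/c7.png

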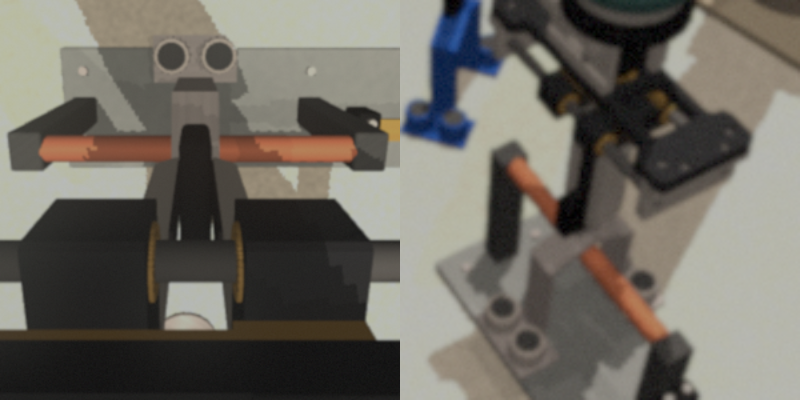

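The jig is astride the bar, one leg either side, and near mid-bar. Lowering in small steps while watching the force.

{"name": "move_arm", "arguments": {"moves": [1,0,0,0.1,0,0,0,1,0,0,0.1,0,0,0,1,0,0,0,0,0,0]}}

```text
time: 13.78
tool_pos: [497.9, 137.3, 261.1]
orientation: [0.337, 3.123, 0.0]
contact_force: [-0.7, -0.2, 2.8]
grip_width: 13.9
```

{"name": "move_arm", "arguments": {"moves": [1,0,0,0.05,0,0,0,1,0,0,0.03,0,0,0,1,0,0,0,0,0,0]}}

```text
time: 14.15
tool_pos: [499.9, 136.8, 259.6]
orientation: [0.337, 3.117, 0.002]
contact_force: [-2.9, -3.9, 26.2]
grip_width: 13.9
```

Contact came higher than I expected (TCP 261 rather than about 252). I'll relieve the force and check before letting go.

{"name": "move_arm", "arguments": {"moves": [1,0,0,-0.07,0,0,0,1,0,0,0,0,0,0,1,0,0,0,0,0,0]}}

```text
time: 14.52
tool_pos: [498.0, 137.5, 260.4]
orientation: [0.336, 3.123, 0.0]
contact_force: [-1.0, -0.6, 5.4]
grip_width: 13.7
```

Run:
```python
from h import *
im,s=snap('wrist','w8'); print(s['tool_pos'],s['contact_force'],s['torque'])
a,_=snap('scene','s8')
c=cam('wrist',s);cs=cam('scene')
mid=np.array([497.2,136.5,140]);u=np.array([.213,.977,0]);v=np.array([.977,-.213,0]);z=np.array([0,0,1.])
# expected jig points when hanging: crown corners, foot outer corners, grip top corners
for nm,p in dict(gripTop1=mid+25*v+48*z+7*u,gripTop2=mid-25*v+48*z+7*u,gripBot=mid+25*v+12*z+7*u,shoulderR=mid+35*v-10*z+13*u,shoulderL=mid-35*v-10*z+13*u,footR=mid+68*v-104*z+32*u,footL=mid-68*v-104*z+32*u).items(): print(nm,proj(cs,p).round(1),'crop',((proj(cs,p)-[285,100])*600/140).round(),'wr',proj(c,p).round())
f=lambda a,x,y,w,h:cv2.resize(a[y:y+h,x:x+w],(600,600),interpolation=cv2.INTER_CUBIC)[:,:,::-1]
cv2.imwrite('pics/c8.png',f(a,285,100,140,140))
```

```text
[497.95355678 137.47176002 260.36263762] [-1.04752864 -0.61961717  5.3500605 ] [-0.16199536  0.13712013  0.01122281]
gripTop1 [341.  202.5] crop [240. 439.] wr [286. 307.]
gripTop2 [366.6 190.1] crop [350. 386.] wr [286. 225.]
gripBot [338.9 215.9] crop [231. 497.] wr [284. 280.]
shoulderR [334.8 228.6] crop [213. 551.] wr [291. 279.]
shoulderL [368.7 211.6] crop [359. 478.] wr [292. 191.]
footR [320.9 274. ] crop [154. 746.] wr [303. 268.]
footL [382.1 241.5] crop [416. 607.] wr [306. 144.]
```

View pics/c8.png

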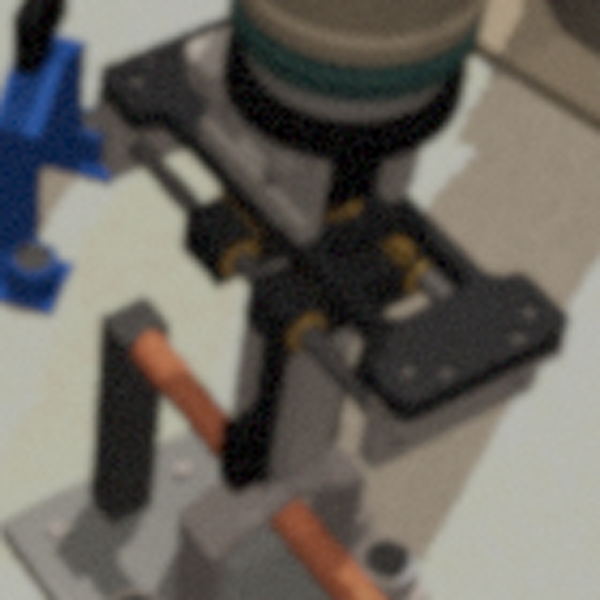

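The crown shoulders sit where a hanging jig should show them: (213,553) and (360,475) in the crop, against predicted (213,551) and (359,478). So it is seated, just gripped higher up the grip. Letting go.

{"name": "move_arm", "arguments": {"moves": [0.7,0,0,0,0,0,0,0.5,0,0,0,0,0,0,0.4,0,0,0,0,0,0,0.4,0,0,0,0,0,0,0.4,0,0,0,0,0,0,0.4,0,0,-0.1,0,0,0,0.4,0,0,-0.4,0,0,0,0.4,0,0,-0.6,0,0,0,0.4,0,0,-0.7,0,0,0,0.4,0,0,-0.7,0,0,0], "grip_force": 5}}

```text
time: 15.88
tool_pos: [497.4, 137.3, 411.9]
orientation: [0.336, 3.123, 0.0]
contact_force: [0.5, 0.5, -0.3]
grip_width: 55.9
```

{"name": "move_arm", "arguments": {"moves": [0.4,-0.8,0,0,0,0,0,0.4,-0.8,0,0,0,0,0,0.4,-0.8,0,0,0,0,0,0.4,-0.8,0,0,0,0,0,0.4,0,0,0,0,0,0,0.4,0,0,0,0,0,0]}}

```text
time: 16.62
tool_pos: [684.5, 96.9, 409.9]
orientation: [-0.336, -3.122, -0.001]
contact_force: [-0.3, 0.7, 0.1]
grip_width: 56.4
```

Run:
```python
from h import *
a,s=snap('scene','s9');b,_=snap('top','t9'); print(s['time'],s['tool_pos'],s['contact_force'],s['grip_width'])
f=lambda a,x,y,w,h:cv2.resize(a[y:y+h,x:x+w],(400,400))[:,:,::-1]
cv2.imwrite('pics/c9.png',np.hstack([f(a,270,140,180,180),f(b,100,150,200,200)]))
cs=cam('scene');ct=cam('top')
# bystander motion check
for n in('scene','top'):
    i0=cv2.imread(f'pics/{"s" if n=="scene" else "t"}0.png').astype(int); i9=(a if n=='scene' else b)[:,:,::-1].astype(int)
    d=np.abs(i0-i9).max(2)
    for nm,(x,y) in (dict(sl=(168,261),fl=(218,312),bl=(292,135)) if n=='scene' else dict(sl=(307,143),fl=(246,147),bl=(340,312))).items(): print(n,nm,np.percentile(d[y-20:y+20,x-20:x+20],[50,95]))
```

```text
16.625 [684.46259494  96.88457631 409.91141378] [-0.31049167  0.69988696  0.05592294] 56.35125155064515
scene sl [17. 20.]
scene fl [20. 39.]
scene bl [ 17. 121.]
top sl [14. 17.]
top fl [41. 89.]
top bl [10. 16.]
```

View pics/c9.png

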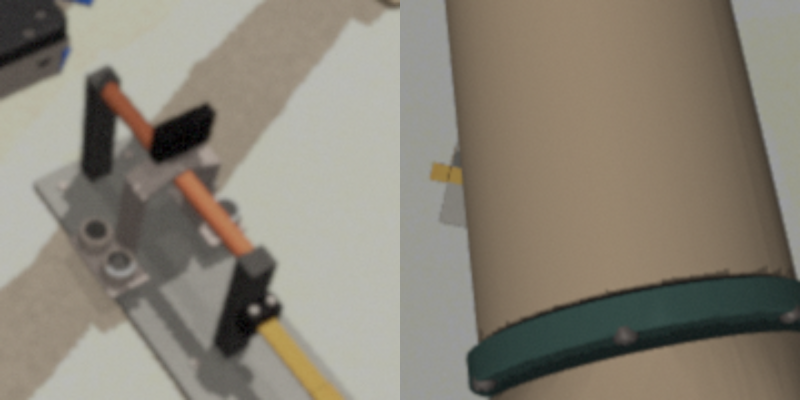

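The jig hangs level astride the bar and the arm is clear. I'll wait a second, confirm it is still, then hand in.

{"name": "move_arm", "arguments": {"moves": [0.4,0,0,0,0,0,0,0.4,0,0,0,0,0,0,0.4,0,0,0,0,0,0,0.4,0,0,0,0,0,0,0.4,0,0,0,0,0,0,0.4,0,0,0,0,0,0,0.4,0,0,0,0,0,0,0.4,0,0,0,0,0,0]}}

```text
time: 17.73
tool_pos: [685.2, 96.5, 410.0]
orientation: [-0.336, -3.123, -0.0]
contact_force: [0.3, -0.1, 0.1]
grip_width: 56.2
```

Run:
```python
from h import *
a,s=snap('scene','s10'); cs=cam('scene')
for n in('s9','s10'):
    g=cv2.imread(f'pics/{n}.png').max(2)[180:220,332:372]; ys,xs=np.where(g<40); print(n,xs.mean()+332,ys.mean()+180,len(xs))
print('exp grip',proj(cs,(497.2,136.5,170)))
d=np.abs(cv2.imread('pics/s9.png').astype(int)-cv2.imread('pics/s10.png'))[140:320,270:450]; print('diff',np.percentile(d,[50,99.5]))
print(robot.hand_in())
```

```text
s9 351.05527638190955 200.1281407035176 398
s10 351.74811083123427 199.9345088161209 397
exp grip [350.12456807 200.16554921]
diff [ 1. 26.]
the job is handed in; nothing more can be done
None
```

The leaf check and the jig placement are both done, in that order, and I handed the job in at about 18 s.

- **Leaf:** I pressed the tip until the force jumped from 5.6 to 17 N with the tip about 15 mm down, so it met the stop. After release, its blob in the scene image was back where it had been at rest, to within 0.1 px.
- **Jig:** I lifted the steel jig by the black grip, ignoring the blue one, and lowered it astride the bar. I let go with about 5 N of upward force on the tool and moved the arm clear. The last picture shows it level, one leg either side. The grip is within 2 px (about 3 mm) of where it should be at mid-bar.

Some checks were off or incomplete:
- **Grip closing:** The fingers were still closing when I started the lift, so the jig was held about 10 mm high on the grip. It met the bar at a higher tool height than I expected.
- **Force peak:** Seating briefly read 26 N at the wrist before I eased off. That is within limits.
- **Possible rocking:** Over the last second the grip shifted 0.7 px in the image, so a slight residual rocking is possible.
- **Bystanders:** The before-and-after image comparison for the sleeve, flange and blue jig was upset by lighting changes and the arm in view. I did not confirm that they stayed put, but nothing was carried low over them.

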